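# Close the buffet warmer and set its click dial

### The job

Close the buffet warmer: hook the tongue of the blue lid under the warmer's steel lip, then swing the lid down until it lies flat in its frame. After that, turn the black dial back (counter-clockwise seen from above) to its end stop, which is off, then forward (clockwise) to the fourth click; nothing is marked, so count the clicks by feel. Let go of everything and leave the other tableware where it stands.

Things in the scene. Friction and masses are not known exactly. Their poses are not given: they have to be found in the camera images.
- lid_grip (a point): Centre of the wooden bar handle of the loose blue lid (0.3 to 0.55 kg, centre of mass below the handle). The bar runs along the lid's x: 90 mm long, 14 wide, 16 high; this point is 54 above the lid's underside. 22 mm of free space under the bar, posts at x = +-36. Axes: z up, +x away from the tongue. Plate: 6 thick, 165 wide, x from -80 to +85; dome on it up to 24 above the underside.
- lid_tongue (a point): Middle of the outer edge of the lid's steel tongue, at its underside: 100 mm along the lid's -x from the handle's centre and 54 below it. The tongue is 5 thick, 110 wide, sticks out 20 from the plate, level with its underside. Same axes as the lid.
- lip (a point): On the fixed cream warmer (220 x 300 mm): mid-length of its steel lip, straight below the lip's free edge, at the level of the ledge that carries the lid (70 above the table). Axes: +x out of the slot, over the bed; z up. Slot under the lip: 18 high, 14 deep (back wall at x = -14); the lip is 5 thick. Lid home: axes parallel to these, tongue edge at x = -7 to -14.
- bed (a point): Centre of the warmer's bed at ledge level, 82 mm along +x from the lip point; same axes. Far wall at x = +96 from here, 16 mm high above the ledge; side walls at y = +-87, 8 high. Lid with tongue is 185 long, from back wall to far wall is 192: it goes in only tilted, tongue edge low and other edge raised 8 to 25 degrees, tongue pushed under the lip, then swung down.
- dial_grip (a point): Centre, half-way up, of the black round dial on the warmer's panel, beside the bed: 50 mm across, 34 high, vertical axis, underside 82 above the table. The white line on top points along its +x. It can be gripped across its diameter in any direction; within 65 mm of its axis nothing else stands higher than 4 mm above its underside.
- dial (a joint): Dial angle, rad: 0 at rest in off, grows clockwise seen from above, to about 4.2. It rests only in clicks (7 beyond off), unevenly spaced by 25 to 50 degrees, unmarked. Leaving a click resists with 0.12 to 0.2 Nm; past the ridge the dial pulls on into the next with as much: that fall of torque through zero is the click. A rigid stop lies 0.05 behind off. Starts one to three clicks from off.
- tumbler: Bystander: dark blue open tumbler, 72 mm wide, 85 high; origin at the underside.
- shaker: Bystander: dark wooden salt shaker, 44 mm wide, 85 high; origin at the underside.
- sauce_bowl: Bystander: small blue bowl, 96 mm wide, 45 high; origin at the underside.

How it is judged:
On the way, in this order (a step that is already met when the one before it is completed fails the run):
1. the lid lies flat in its frame with the tongue under the lip (x of lid_tongue in the frame of lip below -0.004 m and z of lid_tongue in the frame of lip between -0.004 and 0.004 m and angle between lid_grip's own z axis and vertical below 0.035 rad), for 0.2 s.
2. the dial is turned back to its off stop (value of joint dial below 0.1 rad), for 0.05 s.
3. the dial is set four clicks from off (value of joint dial between 2.2 and 2.44 rad), for 0.2 s.
At the end, for the whole second after the job is handed in: The lid lies flat (within 2 degrees) on the ledge with its tongue at least 4 mm under the lip, and the dial rests in the fourth click clockwise from off; both are released and at rest (all of step 1 and all of step 3 and velocity of joint dial between -0.1 and 0.1 rad/s); the robot touches nothing.
It fails at once if a bystander is pushed more than 30 mm or tipped (distance of any of tumbler, shaker, sauce_bowl from where it was at the start of the episode above 0.03 m or angle between any of tumbler, shaker, sauce_bowl's own z axis and vertical above 0.5 rad).
It also fails if it takes over 72 s, if anything falls off the work surface, if the arm or the gripper's body presses on something with over 40 N, if the wrist force passes 120 N, or if a joint passes its speed limit or range.

### The arm

A 6-joint arm with a two-finger parallel gripper is mounted at the origin on the work surface. World frame = base frame: x ahead of the robot, y to its left, z up, the work surface at z = 0. Lengths are in m, angles in rad, forces in N, time in s.
With the tool pointing down it reaches from about 0.325 to 0.875 m from the base axis. Payload 4.4 kg.
Tool frame: the origin (TCP) lies at the very end of the fingers, on their centre line; the grasp point (between the pads) lies hold_point_z behind it (hold_point_z is the distance from the TCP to the grasp point, in m); x points along the fingers, z is the direction in which the jaws open and shut, and the axes are right-handed (so a half turn about x gives the same grasp; the last joint's range is limited). The gripper opens to 85 mm and grips with 20 to 120 N. Pads are 22 mm wide; open, the fingers measure 114 mm over their backs; the gripper's body (76 mm by 85 mm) begins 54 mm behind the grasp point. The pads swing forward as they close: fully open they stand 13 mm farther back than shut.
Start: joints at [-1.343, 0.207, 1.542, -0, 1.393, -0.15], TCP at [0.212, -0.534, 0.231] pointing down, gripper open.
Joint ranges: [-2.73, 2.73], [-0.86, 2.22], [0.23, 2.46], [-1.11, 4.25], [0.08, 2.63], [-2.82, 2.82]. Speed limits (rad/s): [2.79, 2.79, 3.14, 3.14, 3.14, 3.14].

### API

Orientations are given as a rotation vector (axis times angle).
In Python, from workcell import read_state, read_camera, camera_params, job_done, find_in, hold_point_z gives the robot as it stands.
- The arm moves only by the tool apply_moves, never from a script. Its argument "deltas" is a list of rows, each a list of 3 entries, a list of its own where there are three numbers: the shift along the tool's x, y, z in mm, then the turn, a rotation vector about the tool's x, y, z in rad, then the closure, from 0 (fully open) to 1 (shut). In form: [[[tx, ty, tz], [wx, wy, wz], fingers], ...]. A call has 1 to 8 rows; each row shifts and turns the commanded pose from where the row before left it, along the tool's axes as they then stand; what a row does not reach is not made up. A row lasts 1/8 s, in which the tool goes at most 62.5 mm and 10.7 degrees, less where a joint would pass 70% of its speed; a pose out of reach is approached as far as the arm can. A call is refused whole if a number of a shift passes 62.5 or a number of a turn 0.188, either way. A call with a gripper value outside its range is refused whole. The fingers move at their own pace and stop on an object; "squeeze" is the grip in N (left out, the last holds). Time passes only in rows, so rows that do not move let the fingers close. It gives the time, the measured TCP pose, the force and the opening at its end, in the units of the state.
- read_state(): the state, without advancing time (a new reading comes with each control period).
- read_camera(name): name is "scene" or "top" or "wrist"; returns (picture, depth): 400x640x3 uint8, red, green, blue; 400x640 float32, m along the optical axis (not along the pixel's ray), 0 where there is no reading.
- camera_params(name): a dict with "vertical_fov" (degrees; the focal length in pixels is half the picture's height over the tangent of half this angle, whatever the lens; pixels are square), "cx", "cy" (the principal point, pixels), "position" and "rotation" of the camera in the world; the wrist camera has in their place "hand_eye" (4x4, takes a point from camera to tool coordinates, whose origin is the TCP and whose axes are the tool frame's). Camera axes: x right, y down, z forward; pixel columns grow to the right and rows downward; lengths in m; the calibration is good to about 2 mm. A picture is of the moment at which its call begins: read the wrist's pose just before it. camera_params takes no time and is no camera call.
- job_done(): hands the job in, once; it reports no verdict.
Trained networks look in the newest picture that a camera, given by its name, has taken for a name from the list of things; names that differ only in an ending like _2 or _b are one class to them, and where a whole thing is asked for, a point or a joint stands for the part that bears it (a point fixed in the world has none). Each returns a list of dicts, best first, with "score" (0 to 1); they miss things now and then, are a little off and sometimes report something else, mostly with a low value. They report only what shows in the picture. A call takes as long as a camera call.
- find_in(thing, camera): "centre" ([x, y, z] in m, in world coordinates, good to about 4 mm: the middle of the surface that is visible of it).
The state is a dict: "t": time; "q": joint angles; "qd": joint speeds; "tau": joint torques, N m; "ee_pos": TCP position; "orientation": TCP orientation; "contact_force": force on the tool from outside, world axes, zero at the start; "moment": the same for the moment, N m; "grip_width": finger opening in m.
Only numpy, scipy, OpenCV 4.12 (cv2) and the standard library are available. Lean on these libraries where they do the work, as an engineer would, in place of code of your own. Each camera call takes 0.05 s, during which the arm holds its last target. There are 200 camera calls.

## Working session

There is one attempt and no reset: what is moved stays moved. The work goes in short steps, Python scripts to look and compute and a tool call to move; the robot and the scene stay as the last step left them, time stands still between calls to the robot, and variables do not carry over. Pictures are saved under pics/ and viewed, about 8 in all and at most 12, crops included, and the job is handed in when it is done.

Besides the shell and the picture viewer there is one more tool, called after ">>>" by a JSON object that holds its "name" and its "arguments". apply_moves: Moves the arm, as the interface text tells. Its arguments: {"type":"object","properties":{"deltas":{"type":"array"},"squeeze":{"type":"number"}},"required":["deltas"]}

```bash
ls; mkdir -p pics
cat > h.py <<'E'
import numpy as np, cv2
from scipy.spatial.transform import Rotation as R
from workcell import *
def cam(name):
    s=read_state(); im,d=read_camera(name); p=camera_params(name)
    f=200/np.tan(np.radians(p["vertical_fov"])/2)
    if "hand_eye" in p:
        T=np.eye(4);T[:3,:3]=R.from_rotvec(s["orientation"]).as_matrix();T[:3,3]=s["ee_pos"]
        T=T@np.array(p["hand_eye"])
    else:
        T=np.eye(4);r=np.array(p["rotation"])
        T[:3,:3]=r if r.shape==(3,3) else R.from_rotvec(r).as_matrix();T[:3,3]=p["position"]
    v,u=np.mgrid[0:400,0:640]
    P=np.stack([(u-p["cx"])/f*d,(v-p["cy"])/f*d,d],-1)@T[:3,:3].T+T[:3,3]
    P[d==0]=np.nan
    return im,P,T,f,p
def save(n,im): cv2.imwrite("pics/"+n,cv2.cvtColor(im,cv2.COLOR_RGB2BGR))
E
python3 - <<'E'
from h import *
im,P,T,f,p=cam("top"); save("top.png",im); np.save("top.npy",P)
print({k:v for k,v in p.items()}, hold_point_z if not callable(hold_point_z) else hold_point_z())
for n in ["lid_grip","lid_tongue","lip","bed","dial_grip","tumbler","shaker","sauce_bowl"]:
    try: print(n,[(np.round(a["centre"],3),round(a["score"],2)) for a in find_in(n,"top")[:3]])
    except Exception as e: print(n,e)
s=read_state();print(s)
E
```

```text
pics
{'vertical_fov': 54.45432219779396, 'cx': 315.35588500548124, 'cy': 194.29517086746807, 'position': array([ 0.5440925 , -0.05374069,  0.89320555]), 'rotation': array([-2.17988544,  2.22421187, -0.04636587])} 0.0187
lid_grip [(array([0.536, 0.169, 0.014]), 0.72)]
lid_tongue [(array([ 0.483, -0.294,  0.114]), 0.64), (array([0.538, 0.171, 0.017]), 0.55), (array([ 0.748, -0.24 ,  0.077]), 0.32)]
lip []
bed [(array([ 0.506, -0.206,  0.081]), 0.89)]
dial_grip [(array([ 0.483, -0.292,  0.114]), 0.74)]
tumbler [(array([0.764, 0.236, 0.052]), 0.91)]
shaker [(array([ 0.75 , -0.242,  0.077]), 0.86)]
sauce_bowl [(array([ 0.784, -0.034,  0.018]), 0.58)]
{'t': 0.45, 'q': array([-1.34352078e+00,  2.06702594e-01,  1.54160492e+00, -4.84415683e-05,
        1.39351115e+00, -1.50526682e-01]), 'qd': array([-0.0006477 , -0.00149068, -0.00201739,  0.00100004, -0.00244781,
        0.00116736]), 'tau': array([-1.45269937e-04, -3.82555068e+01, -2.91526473e+01, -2.03799045e-04,
        3.12176038e-03, -1.02194042e-05]), 'ee_pos': array([ 0.21205246, -0.53440547,  0.2311735 ]), 'orientation': array([ 0.9266734 ,  1.36478074, -0.9264778 ]), 'contact_force': array([-0.48103378,  0.05773931,  0.52591635]), 'moment': array([-0.04364824,  0.00333254,  0.00769568]), 'grip_width': 0.08530856649570764}
```

View pics/top.png

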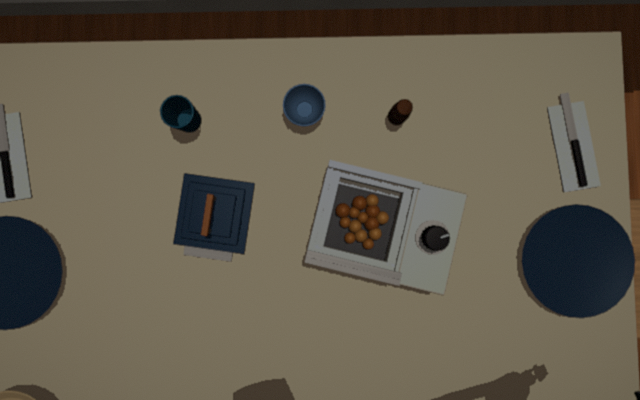

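The top view shows the lid at about (213,213) with the tongue at its lower edge (208,254). The warmer is at (385,225) with the lip at the bottom (350,265), the dial at (434,238), and the tumbler, bowl and shaker along the top. Next I fit the geometry.

Run:
```python
from h import *
P=np.load("top.npy");im=cv2.cvtColor(cv2.imread("pics/top.png"),cv2.COLOR_BGR2RGB)
def rect(n,m):
    q=P[m];q=q[~np.isnan(q).any(1)]
    c,s,a=cv2.minAreaRect((q[:,:2]*1000).astype(np.float32))
    print(n,len(q),"c",np.round(c,1),"size",np.round(s,1),"ang",round(a,1),"z",np.round(np.percentile(q[:,2],[5,50,95])*1000,1),"mean",np.round(q.mean(0)*1000,1))
x,y,z=P[...,0],P[...,1],P[...,2]
L=(abs(x-.54)<.13)&(abs(y-.17)<.13)
rect("handle",L&(z>.045)); 
blue=(im[...,2].astype(int)>im[...,0]+12)
rect("plate",L&blue&(z<.04))
W=(abs(x-.5)<.2)&(abs(y+.22)<.2)&(x<.68)
rect("lip z>85",W&(z>.086)&(z<.1)&~((abs(x-.483)<.05)&(abs(y+.292)<.05)))
rect("dial",W&(z>.106)&(z<.13))
rect("warmer",W&(z>.06))
for v in range(150,300,6): print(v,[int(1000*t) if t==t else 0 for t in z[v,300:470:8]])
save("topz.png",cv2.resize(im[150:310,160:480],None,fx=2.5,fy=2.5,interpolation=cv2.INTER_CUBIC))
```

```text
handle 324 c [538.9 177.1] size [14.7 89.3] ang 80.4 z [51.5 60.6 63.6] mean [538.6 175.9  59.9]
plate 4461 c [541.3 176.9] size [161.1 160. ] ang 80.6 z [ 4.  15.1 25.1] mean [541.6 173.1  14.5]
lip z>85 1554 c [ 517.3 -154.7] size [199.3 217.8] ang 74.9 z [86.4 92.8 95.5] mean [ 460.1 -138.2   92.1]
dial 522 c [ 482.3 -296.6] size [49.3 50.4] ang 83.4 z [111.7 115.6 118. ] mean [ 482.8 -296.   115.3]
warmer 10924 c [ 504.7 -202.8] size [299.2 218.4] ang 75.0 z [ 63.9  79.3 100.2] mean [ 497.9 -218.8   80.1]
150 [0, 1, 0, 0, 0, 0, 0, 2, -2, 0, 0, -1, -1, 1, 0, -2, 1, 1, 1, 1, -1, 0]
156 [1, 1, 0, 2, -2, 0, -2, 2, 0, 0, -3, 1, -3, 0, 0, 0, 0, 0, 1, -4, -2, 0]
162 [0, 0, 5, 0, 87, 1, 0, 0, 0, 0, 0, 0, 0, -1, 0, 1, 0, 2, 0, 0, -1, 0]
168 [-1, 0, 0, 0, 75, 88, 87, 83, 84, 0, 2, -1, 0, 0, -2, 2, 2, 0, 0, 0, 0, 0]
174 [-1, 0, 1, 0, 70, 70, 73, 70, 84, 87, 85, 85, 0, -2, -1, 0, 0, 0, 0, 1, -1, 1]
180 [0, 0, 1, -2, 68, 36, 36, 71, 69, 69, 71, 83, 85, 85, 83, 0, 0, 0, 1, 0, 0, 0]
186 [0, 0, 0, 77, 69, 38, 38, 34, 35, 37, 70, 70, 70, 67, 84, 84, 81, 0, 2, 0, -2, 0]
192 [-2, 0, 0, 79, 68, 38, 
[... 869 characters left out ...]
, 118, 79, 1, -1]
252 [2, 91, 91, 70, 69, 71, 54, 39, 38, 40, 36, 60, 71, 80, 79, 82, 80, 80, 82, 78, -1, -1]
258 [0, 94, 92, 93, 92, 90, 70, 68, 71, 58, 40, 69, 71, 80, 79, 82, 77, 79, 79, 77, 0, 1]
264 [-3, 0, 95, 93, 93, 90, 94, 93, 93, 69, 69, 68, 78, 80, 78, 80, 79, 80, 76, -1, 1, 0]
270 [0, -2, -2, -1, 0, 92, 93, 93, 94, 95, 91, 92, 76, 80, 78, 78, 81, 78, 80, -1, 0, -2]
276 [1, -1, 0, 1, -1, 0, 0, 0, 93, 91, 93, 91, 94, 78, 78, 80, 81, 79, 80, 1, 0, 0]
282 [-1, 0, 2, -1, -2, 2, 0, 0, 2, -2, 0, 93, 93, 79, 79, 81, 80, 78, 0, 0, -1, -3]
288 [0, 0, -1, 1, -1, 0, 0, 2, -1, 0, 0, 0, 0, 2, 1, 78, 80, 79, 79, 0, 0, 1]
294 [-1, -2, 1, 0, 0, -2, 2, 1, 0, 0, 3, 0, 1, 0, 0, 0, 0, 0, -2, 0, 0, 0]
```

View pics/topz.png

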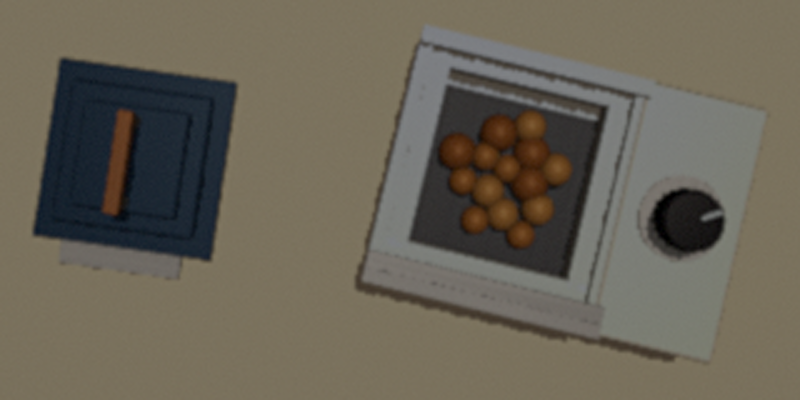

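The crop confirms it: lid yaw is about -9.6° and warmer yaw about -15°, both with the tongue or lip on the robot side. I'll write a move planner and hover over the warmer for a close look on the way.

```bash
cat >> h.py <<'E'
from scipy.linalg import logm,expm
H=hold_point_z if not callable(hold_point_z) else hold_point_z()
def cur():
    s=read_state();T=np.eye(4);T[:3,:3]=R.from_rotvec(s["orientation"]).as_matrix();T[:3,3]=s["ee_pos"];return T
def tool(yaw,tilt=0,flip=1):
    "tool pointing down, jaws along y of a frame with this yaw (deg); tilt raises the +x end"
    F=R.from_euler("ZY",[yaw,-tilt],degrees=True).as_matrix()
    z=flip*F[:,1];x=-F[:,2];return np.stack([x,np.cross(z,x),z],1),F
def pose(p,Rm,hold=True):
    T=np.eye(4);T[:3,:3]=Rm;T[:3,3]=np.array(p)+(H*Rm[:,0] if hold else 0);return T
def plan(A,B,n=None):
    D=np.linalg.inv(A)@B;w=R.from_matrix(D[:3,:3]).magnitude();t=np.linalg.norm(D[:3,3])
    n=n or int(np.ceil(max(t/.055,w/.17,1)))
    S=expm(np.real(logm(D))/n)
    print("n",n,"row",np.round(S[:3,3]*1000,1).tolist(),np.round(R.from_matrix(S[:3,:3]).as_rotvec(),4).tolist())
    return B
E
python3 - <<'E'
from h import *
P=np.load("top.npy")
yaw=np.radians(-15);c=np.array([.5047,-.2028])
q=P[...,:2]-c;X=(q@[np.cos(yaw),np.sin(yaw)])*1000;Y=(q@[-np.sin(yaw),np.cos(yaw)])*1000;z=P[...,2]*1000
m=(abs(X)<60)
for y0 in range(-60,156,4):
    k=m&(abs(Y-y0)<2)&(abs(X)>25);
    if y0>120 or y0<0: print("y",y0,np.round(np.nanpercentile(z[k],[50,90]),0) if k.any() else 0,end="; ")
print()
for x0 in list(range(-112,-60,3))+list(range(80,112,3)):
    k=(abs(Y-60)<55)&(abs(X-x0)<1.5);print("x",x0,np.round(np.nanpercentile(z[k],[20,50,80]),0) if k.any() else 0,end="; ")
T=cur();print(np.round(T,3))
for f in(1,-1):
    Rm,F=tool(-15,0,f);plan(T,pose([.42,-.20,.35],Rm,False))
E
```

```text
y -60 [80. 81.]; y -56 [80. 82.]; y -52 [80. 81.]; y -48 [79. 81.]; y -44 [78. 80.]; y -40 [78. 80.]; y -36 [71. 77.]; y -32 [70. 72.]; y -28 [70. 72.]; y -24 [70. 72.]; y -20 [58. 70.]; y -16 [39. 40.]; y -12 [39. 40.]; y -8 [39. 41.]; y -4 [39. 41.]; y 124 [70. 71.]; y 128 [70. 71.]; y 132 [70. 72.]; y 136 [70. 72.]; y 140 [78. 79.]; y 144 [78. 80.]; y 148 [77. 79.]; y 152 [0. 2.]; 
x -112 0; x -109 [92. 93. 95.]; x -106 [93. 94. 95.]; x -103 [92. 93. 94.]; x -100 [93. 94. 95.]; x -97 [92. 93. 94.]; x -94 [91. 93. 94.]; x -91 [92. 93. 94.]; x -88 [91. 93. 94.]; x -85 [70. 92. 94.]; x -82 [69. 70. 89.]; x -79 [69. 70. 71.]; x -76 [68. 70. 71.]; x -73 [69. 70. 71.]; x -70 [39. 44. 64.]; x -67 [38. 39. 40.]; x -64 [38. 39. 40.]; x -61 [37. 39. 40.]; x 80 [35. 44. 64.]; x 83 [69. 70. 71.]; x 86 [68. 70. 71.]; x 89 [69. 70. 71.]; x 92 [69. 70. 71.]; x 95 [70. 78. 85.]; x 98 [84. 86. 87.]; x 101 [84. 86. 87.]; x 104 [85. 86. 87.]; x 107 [85. 86. 87.]; x 110 [83. 85. 86.]; [[-0.     0.929  0.369  0.212]
 [ 0.     0.369 -0.929 -0.534]
 [-1.    -0.    -0.     0.231]
 [ 0.     0.     0.     1.   ]]
n 15 row [-7.9, 29.8, 17.5] [-0.1668, -0.0, -0.0]
n 8 row [-14.8, 30.5, -39.7] [0.08, -0.0, 0.0]
```

>>> {"name": "apply_moves", "arguments": {"deltas": [[[-14.8,30.5,-39.7],[0.08,0,0],0],[[-14.8,30.5,-39.7],[0.08,0,0],0],[[-14.8,30.5,-39.7],[0.08,0,0],0],[[-14.8,30.5,-39.7],[0.08,0,0],0],[[-14.8,30.5,-39.7],[0.08,0,0],0],[[-14.8,30.5,-39.7],[0.08,0,0],0],[[-14.8,30.5,-39.7],[0.08,0,0],0],[[-14.8,30.5,-39.7],[0.08,0,0],0]]}}

```text
t: 1.45
ee_pos: [0.4212, -0.1988, 0.3506]
orientation: [1.402, 1.071, -1.401]
contact_force: [-0.4, -0.9, 0.2]
grip_width: 0.0851
```

>>> {"name": "apply_moves", "arguments": {"deltas": [[[0,0,0],[0,0,0],0],[[0,0,0],[0,0,0],0]]}}

```text
t: 1.7
ee_pos: [0.42, -0.2003, 0.3494]
orientation: [1.398, 1.074, -1.4]
contact_force: [0.5, -0.7, -0.2]
grip_width: 0.0855
```

Run:
```python
from h import *
im,P,T,f,p=cam("wrist"); save("w1.png",im); np.save("w1.npy",P)
print(np.round(p["hand_eye"],3),np.round(cur(),3))
yaw=np.radians(-15);c=np.array([.5047,-.2028])
x,y,z=P[...,0],P[...,1],P[...,2]
def rect(n,m):
    q=P[m]
    c,s,a=cv2.minAreaRect((q[:,:2]*1000).astype(np.float32))
    print(n,len(q),"c",np.round(c,1),"size",np.round(s,1),"ang",round(a,1),"z",np.round(np.percentile(q[:,2],[5,50,95])*1000,1))
rect("dial",(z>.106)&(z<.13)&(abs(x-.483)<.05)&(abs(y+.296)<.05))
D=(abs(x-.483)<.05)&(abs(y+.296)<.05)
rect("warmer",(z>.065)&(z<.105)&(abs(x-.5)<.2)&(abs(y+.2)<.22))
q=P[...,:2]-c;X=(q@[np.cos(yaw),np.sin(yaw)])*1000;Y=(q@[-np.sin(yaw),np.cos(yaw)])*1000;Z=z*1000
def edge(name,m,A,lo,hi,th):
    # z profile crossing
    out=[]
    for a in np.arange(lo,hi,1):
        k=m&(abs(A-a)<.7); out.append(np.nanmedian(Z[k]) if k.sum()>5 else np.nan)
    print(name,[(int(a),int(o)) for a,o in zip(np.arange(lo,hi,1),out) if o==o])
edge("lip L",(abs(Y-100)<15),X,-92,-72,82)
edge("lip R",(abs(Y-0)<15),X,-92,-72,82)
edge("far L",(abs(Y-100)<15),X,88,102,82)
edge("far R",(abs(Y-0)<15),X,88,102,82)
edge("right near",(abs(X+50)<15),Y,-44,-28,82)
edge("right far",(abs(X-50)<15),Y,-44,-28,82)
edge("left near",(abs(X+50)<15),Y,130,146,82)
edge("left far",(abs(X-50)<15),Y,130,146,82)
```

```text
[[-0.001 -0.284  0.959 -0.143]
 [-0.002 -0.959 -0.284  0.073]
 [ 1.    -0.002  0.    -0.001]
 [ 0.     0.     0.     1.   ]] [[-0.001  0.966 -0.26   0.42 ]
 [ 0.    -0.26  -0.966 -0.201]
 [-1.    -0.001  0.     0.349]
 [ 0.     0.     0.     1.   ]]
dial 1355 c [ 484.5 -296.1] size [50.2 51.1] ang 10.8 z [112.8 115.9 117.2]
warmer 24562 c [ 507.3 -201.2] size [299.9 217.4] ang 74.9 z [69.1 79.6 93.3]
lip L [(-92, 92), (-91, 92), (-90, 92), (-89, 92), (-88, 92), (-87, 92), (-86, 93), (-85, 92), (-84, 91), (-83, 91), (-82, 92), (-81, 71), (-80, 69), (-79, 70), (-78, 69), (-77, 69), (-76, 69), (-75, 69), (-74, 69), (-73, 69)]
lip R [(-92, 93), (-91, 93), (-90, 92), (-89, 92), (-88, 92), (-87, 93), (-86, 92), (-85, 91), (-84, 91), (-83, 91), (-82, 92), (-81, 71), (-80, 70), (-79, 69), (-78, 69), (-77, 69), (-76, 69), (-75, 69), (-74, 70), (-73, 422)]
far L [(88, 69), (89, 69), (90, 70), (91, 69), (92, 69), (93, 69), (94, 69), (95, 69), (96, 70), (97, 78), (98, 85), (99, 85), (100, 85), (101, 85)]
far R [(88, 69), (89, 70), (90, 70), (91, 69), (92, 70), (93, 69), (94, 70), (95, 69), (96, 74), (97, 78), (98, 85), (99, 85), (100, 85), (101, 85)]
right near [(-44, 437), (-43, 439), (-42, 439), (-41, 440), (-40, 441), (-39, 444), (-38, 445), (-37, 445), (-36, 445), (-35, 446), (-34, 445), (-33, 445), (-32, 445), (-31, 446), (-30, 446), (-29, 447)]
right far [(-44, 78), (-43, 77), (-42, 78), (-41, 77), (-40, 77), (-39, 78), (-38, 78), (-37, 77), (-36, 76), (-35, 69), (-34, 70), (-33, 70), (-32, 69), (-31, 69), (-30, 69), (-29, 70)]
left near [(130, 69), (131, 69), (132, 69), (133, 69), (134, 69), (135, 69), (136, 69), (137, 69), (138, 70), (139, 73), (140, 75), (141, 77), (142, 77), (143, 78), (144, 77), (145, 77)]
left far [(130, 70), (131, 69), (132, 69), (133, 70), (134, 69), (135, 69), (136, 69), (137, 69), (138, 69), (139, 72), (140, 75), (141, 77), (142, 77), (143, 77), (144, 77), (145, 77)]
```

View pics/w1.png

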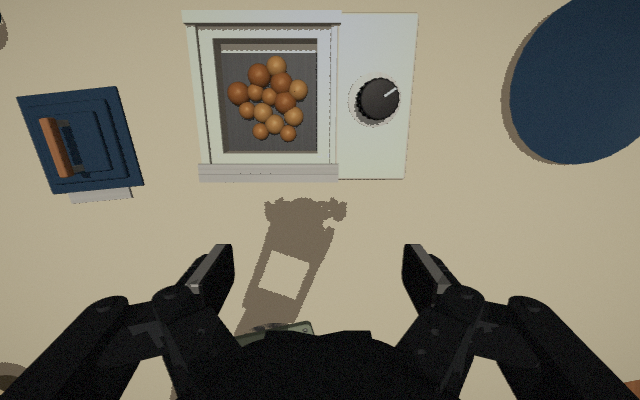

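The wrist view shows the warmer at (300,95), the dial at (380,100) and the lid at (80,140) with its handle at (57,148). I'll measure the handle from this view and plan the grasp.

Run:
```python
from h import *
P=np.load("w1.npy");x,y,z=P[...,0],P[...,1],P[...,2]
L=(abs(x-.54)<.06)&(abs(y-.177)<.05)
q=P[L&(z>.056)]
c,s,a=cv2.minAreaRect((q[:,:2]*1000).astype(np.float32));print(len(q),c,s,a,np.percentile(q[:,2],[5,50,95]))
A=cur();Rm,F=tool(-9.6,0,-1)
B=plan(A,pose([.540,.177,.13],Rm))
plan(B,pose([.540,.177,.055],Rm))
```

```text
684 (540.913330078125, 177.8958282470703) (15.90676212310791, 89.5177993774414) 81.09683227539062 [0.05710348 0.0609964  0.06269815]
n 9 row [26.4, 3.9, -43.9] [-0.0106, 0.0, 0.0001]
n 2 row [37.5, 0.0, 0.0] [-0.0, 0.0, 0.0]
```

>>> {"name": "apply_moves", "arguments": {"deltas": [[[20,4,-44],[-0.0106,0,0],0],[[20,4,-44],[-0.0106,0,0],0],[[20,4,-44],[-0.0106,0,0],0],[[20,4,-44],[-0.0106,0,0],0],[[20,4,-44],[-0.0106,0,0],0],[[20,4,-44],[-0.0106,0,0],0],[[35,4,-44],[-0.0106,0,0],0],[[35,4,-44],[-0.0106,0,0],0]]}}

```text
t: 2.75
ee_pos: [0.5305, 0.1351, 0.1585]
orientation: [1.34, 1.118, -1.34]
contact_force: [-0.6, -0.1, -0.3]
grip_width: 0.0854
```

>>> {"name": "apply_moves", "arguments": {"deltas": [[[48,3.5,-43.9],[-0.0106,0,0],0],[[0,0,0],[0,0,0],0]]}}

```text
t: 3.0
ee_pos: [0.5367, 0.1763, 0.1075]
orientation: [1.322, 1.133, -1.34]
contact_force: [-1.1, 0.7, 0.0]
grip_width: 0.0853
```

Run:
```python
from h import *
im,P,T,f,p=cam("wrist"); save("w2.png",im);x,y,z=P[...,0],P[...,1],P[...,2]
L=(abs(x-.54)<.06)&(abs(y-.177)<.03)
q=P[L&(z>.056)&(z<.067)]
c,s,a=cv2.minAreaRect((q[:,:2]*1000).astype(np.float32));print(len(q),c,s,a,np.percentile(q[:,2],[5,50,95]))
A=cur();print(np.round(A,3));yaw=a-90 if a>45 else a
Rm,F=tool(yaw,0,-1)
plan(A,pose([*np.array(c)/1000,.055],Rm))
```

```text
2311 (541.3560180664062, 179.5045928955078) (13.48875617980957, 89.09222412109375) 80.70130920410156 [0.05988668 0.06168327 0.06281896]
[[-0.007  0.986 -0.166  0.539]
 [-0.002 -0.166 -0.986  0.175]
 [-1.    -0.006  0.003  0.11 ]
 [ 0.     0.     0.     1.   ]]
n 2 row [37.0, 1.1, -2.3] [-0.0022, 0.0014, 0.0032]
```

View pics/w2.png

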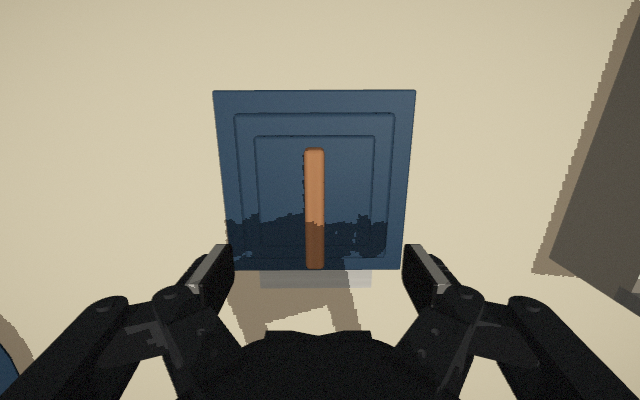

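The bar runs from (314,150) to (315,268), aligned and centred between the fingers. I'll descend and grip.

>>> {"name": "apply_moves", "arguments": {"deltas": [[[37,1,-2],[-0.002,0.001,0.003],0],[[37,1,-2],[-0.002,0.001,0.003],0],[[0,0,0],[0,0,0],0],[[0,0,0],[0,0,0],1],[[0,0,0],[0,0,0],1],[[0,0,0],[0,0,0],1],[[0,0,0],[0,0,0],1],[[0,0,0],[0,0,0],1]], "squeeze": 60}}

```text
t: 4.05
ee_pos: [0.5444, 0.18, 0.0408]
orientation: [1.332, 1.123, -1.321]
contact_force: [-0.7, -2.0, 5.1]
grip_width: 0.0129
```

>>> {"name": "apply_moves", "arguments": {"deltas": [[[0,0,0],[0,0,0],1],[[-10,0,0],[0,0,0],1],[[-40,0,0],[0,0,0],1],[[-40,0,0],[0,0,0],1],[[-40,0,0],[0,0,0],1],[[-20,0,0],[0,0,0],1],[[0,0,0],[0,0,0],1],[[0,0,0],[0,0,0],1]]}}

```text
t: 5.05
ee_pos: [0.5412, 0.1799, 0.1877]
orientation: [1.33, 1.126, -1.326]
contact_force: [-0.7, -0.4, -4.1]
grip_width: 0.0125
```

Run:
```python
from h import *
im,P,T,f,p=cam("wrist");save("w3.png",im); A=cur();print(np.round(A,4))
# points in tool frame
q=(P-A[:3,3])@A[:3,:3]*1000
# lid plate/dome in tool frame: x (along fingers) 10..60
m=(q[...,0]>5)&(q[...,0]<60)&(abs(q[...,2])<90)&(abs(q[...,1])<120)
Q=q[m];
for y0 in range(-20,100,10):
    k=Q[abs(Q[:,1]-y0)<5]; print(y0,len(k),np.round(np.percentile(k[:,0],[10,50,90]),1) if len(k)>5 else 0)
far=q[m&(q[...,1]>40)];c,s,a=cv2.minAreaRect(far[:,1:].astype(np.float32));print(c,s,a,far[:,1].max(),far[:,2].min(),far[:,2].max())
print(read_state()["contact_force"],read_state()["moment"],read_state()["grip_width"])
```

```text
[[ 1.800e-03  9.868e-01 -1.620e-01  5.410e-01]
 [ 4.000e-04 -1.620e-01 -9.868e-01  1.798e-01]
 [-1.000e+00  1.700e-03 -6.000e-04  1.873e-01]
 [ 0.000e+00  0.000e+00  0.000e+00  1.000e+00]]
-20 1947 [16.  24.  34.6]
-10 2183 [16.  23.8 34.6]
0 2829 [16.  17.3 34.6]
10 3286 [16.  17.2 34.6]
20 3450 [16.  17.2 34.6]
30 3662 [16.1 17.2 34.6]
40 4293 [16.1 17.2 34.6]
50 4882 [18.2 24.8 34.6]
60 4754 [24.3 25.7 35. ]
70 4776 [34.1 34.9 35.8]
80 3103 [34.2 35.1 36.1]
90 0 0
(60.68195343017578, -1.2128524780273438) (41.36048889160156, 164.8347930908203) 0.006048684939742088 81.37054820494178 -83.62855047816798 81.20473888856353
[-0.25183456 -1.0030571  -4.52002643] [ 0.01203858 -0.03328202 -0.00899264] 0.01250049363700497
```

View pics/w3.png

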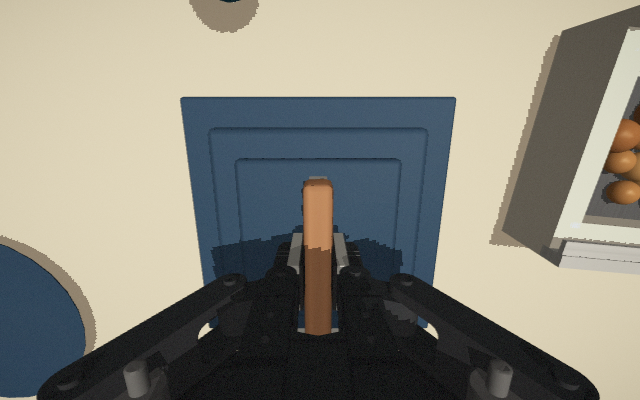

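The lid is held level in the tool: plate top at 35 mm, far edge at tool y of about 81. I'll plan the tilted insertion.

```bash
cat >> h.py <<'E'
BED=np.array([.518,-.153,.07]);WY=-15.
W=R.from_euler("Z",WY,degrees=True).as_matrix();LIP=BED-W@[.082,0,0]
TG=np.array([.041,-.1035,-.0005])   # tongue edge in tool frame
def lidpose(x,y,z,tilt,dyaw=0):
    Rm,F=tool(WY+dyaw,tilt,-1);T=np.eye(4);T[:3,:3]=Rm
    T[:3,3]=LIP+W@(np.array([x,y,z])/1000)-Rm@TG;return T
def where():
    A=cur();t=W.T@(A[:3,:3]@TG+A[:3,3]-LIP);F=W.T@A[:3,:3]
    s=read_state();print("tongue in lip",np.round(t*1000,1),"tilt",round(np.degrees(np.arctan2(F[2,1],F[0,1])),2),"yaw",round(np.degrees(np.arctan2(F[1,1],F[0,1])),2),"F(lip)",np.round(W.T@s["contact_force"],1),"M",np.round(W.T@s["moment"],2),"w",round(s["grip_width"],4),"t",s["t"])
E
python3 - <<'E'
from h import *
where();A=cur()
B=plan(A,lidpose(15,0,45,15)); C=plan(B,lidpose(9,0,4,15));D=plan(C,lidpose(-10,0,4,15))
E
```

```text
tongue in lip [-84.9 317.7  76.1] tilt 0.1 yaw 5.68 F(lip) [ 0.  -1.  -4.5] M [ 0.02 -0.03 -0.01] w 0.0125 t 5.1
n 7 row [2.0, 9.5, 47.5] [0.0141, -0.002, 0.0371]
n 1 row [38.1, -16.4, 0.0] [-0.0, 0.0, 0.0]
n 1 row [-4.9, -18.4, -0.0] [-0.0, 0.0, 0.0]
```

>>> {"name": "apply_moves", "arguments": {"deltas": [[[2,9.5,47.5],[0.0141,-0.002,0.0371],1],[[2,9.5,47.5],[0.0141,-0.002,0.0371],1],[[2,9.5,47.5],[0.0141,-0.002,0.0371],1],[[2,9.5,47.5],[0.0141,-0.002,0.0371],1],[[2,9.5,47.5],[0.0141,-0.002,0.0371],1],[[2,9.5,47.5],[0.0141,-0.002,0.0371],1],[[2,9.5,47.5],[0.0141,-0.002,0.0371],1],[[0,0,0],[0,0,0],1]]}}

```text
t: 6.1
ee_pos: [0.5388, -0.1618, 0.1815]
orientation: [1.486, 0.852, -1.213]
contact_force: [-0.2, 0.2, -3.7]
grip_width: 0.0125
```

Run:
```python
from h import *
where()
im,P,T,f,p=cam("wrist");A=cur()
q=(P-A[:3,3])@A[:3,:3]*1000
m=(q[...,0]>5)&(q[...,0]<50)&(abs(q[...,2])<90)&(q[...,1]>40)&(q[...,1]<90)
far=q[m];c,s,a=cv2.minAreaRect(far[:,1:].astype(np.float32));print("lid in tool",c,s,a,np.median(far[far[:,1]>70][:,0]))
# far wall of warmer in lip frame
l=(P-LIP)@W*1000
for y0 in(-50,50):
  print([(a,round(float(np.nanmedian(l[(abs(l[...,1]-y0)<25)&(abs(l[...,0]-a)<1)&(l[...,2]<30)][:,2])))if ((abs(l[...,1]-y0)<25)&(abs(l[...,0]-a)<1)&(l[...,2]<30)).sum()>3 else None) for a in range(170,206,2)])
B=lidpose(9,0,4,15);plan(A,B)
im,P,T,f,p=cam("scene");save("s1.png",im)
```

```text
tongue in lip [15.  -2.  45.1] tilt 14.99 yaw -0.35 F(lip) [-0.3  0.2 -3.7] M [0.04 0.39 0.01] w 0.0125 t 6.1
lid in tool (60.61867904663086, 0.8390579223632812) (41.36594009399414, 164.5743408203125) 0.04725389555096626 35.738081382448144
[(170, None), (172, None), (174, None), (176, None), (178, None), (180, None), (182, None), (184, None), (186, None), (188, None), (190, None), (192, None), (194, None), (196, None), (198, None), (200, None), (202, None), (204, None)]
[(170, None), (172, None), (174, None), (176, None), (178, None), (180, None), (182, None), (184, None), (186, None), (188, None), (190, None), (192, None), (194, None), (196, None), (198, None), (200, None), (202, None), (204, None)]
n 1 row [38.2, -16.2, -0.6] [-0.0044, -0.0017, 0.0008]
```

View pics/s1.png

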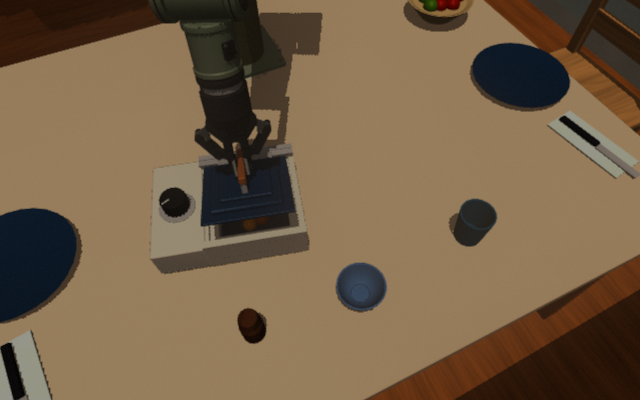

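The scene view shows the lid over the bed at (250,190), with the lip at (245,155). I'll descend into the bed.

>>> {"name": "apply_moves", "arguments": {"deltas": [[[19,-8,-0.3],[-0.002,-0.001,0],1],[[19,-8,-0.3],[-0.002,-0.001,0],1],[[0,0,0],[0,0,0],1],[[0,0,0],[0,0,0],1]]}}

```text
t: 6.7
ee_pos: [0.5364, -0.1563, 0.1431]
orientation: [1.478, 0.853, -1.203]
contact_force: [0.3, 0.5, -3.0]
grip_width: 0.0128
```

Run:
```python
from h import *
where();plan(cur(),lidpose(-2,0,4,15))
```

```text
tongue in lip [11.6  1.5  6.4] tilt 15.25 yaw 0.27 F(lip) [ 0.1  0.6 -3. ] M [-0.07  0.34 -0.04] w 0.0128 t 6.7
n 1 row [-0.8, -13.5, 2.0] [0.0046, 0.0002, -0.0044]
```

>>> {"name": "apply_moves", "arguments": {"deltas": [[[0.5,-5,1],[0.004,0,-0.004],1],[[-0.6,-5,0.3],[0,0,0],1],[[-1,-4,0],[0,0,0],1],[[0,0,0],[0,0,0],1],[[0,0,0],[0,0,0],1]]}}

```text
t: 7.32
ee_pos: [0.5222, -0.155, 0.1404]
orientation: [1.481, 0.854, -1.21]
contact_force: [-0.2, -0.2, -3.7]
grip_width: 0.0126
```

Run:
```python
from h import *
where();plan(cur(),lidpose(-12,0,4,15))
```

```text
tongue in lip [-2.7 -0.3  4. ] tilt 15.03 yaw -0.06 F(lip) [-0.1 -0.2 -3.7] M [ 0.07  0.3  -0.02] w 0.0126 t 7.325
n 1 row [-2.4, -8.9, -0.3] [-0.0009, 0.0008, -0.0005]
```

>>> {"name": "apply_moves", "arguments": {"deltas": [[[-1.3,-4.8,0],[0,0,0],1],[[-0.8,-3,0],[0,0,0],1],[[0,0,0],[0,0,0],1],[[0,0,0],[0,0,0],1]]}}

```text
t: 7.82
ee_pos: [0.5143, -0.1527, 0.1402]
orientation: [1.481, 0.854, -1.21]
contact_force: [-0.2, -1.0, -3.4]
grip_width: 0.0125
```

>>> {"name": "apply_moves", "arguments": {"deltas": [[[-0.4,-1.5,0],[0,0,0],1],[[-0.4,-1.5,0],[0,0,0],1],[[0,0,0],[0,0,0],1]]}}

```text
t: 8.2
ee_pos: [0.5128, -0.1524, 0.1413]
orientation: [1.482, 0.851, -1.208]
contact_force: [4.5, -0.7, -3.4]
grip_width: 0.0123
```

Run:
```python
from h import *
where()
```

```text
tongue in lip [-12.3  -0.2   4.6] tilt 15.22 yaw -0.06 F(lip) [ 4.5  0.5 -3.4] M [ 0.2  -0.7   0.09] w 0.0123 t 8.2
```

Back wall felt at estimated x = -12.3 (true -14). I'll back off about 3 mm and swing down.

>>> {"name": "apply_moves", "arguments": {"deltas": [[[3.3,2.7,0],[0,0,0],1],[[0,0,0],[0,0,0],1],[[0,0,0],[0,0,0],1]]}}

```text
t: 8.57
ee_pos: [0.5139, -0.1525, 0.1369]
orientation: [1.481, 0.856, -1.212]
contact_force: [0.3, 0.2, -3.7]
grip_width: 0.0124
```

Run:
```python
from h import *
where();B=plan(cur(),lidpose(-9.5,0,1.5,7.5),5);plan(B,lidpose(-9.5,0,1,0),5)
```

```text
tongue in lip [-11.6  -0.    0.7] tilt 14.86 yaw -0.04 F(lip) [ 0.2  0.3 -3.7] M [0.02 0.31 0.02] w 0.0124 t 8.575
n 5 row [2.6, 1.5, -0.0] [-0.0001, 0.0001, -0.0257]
n 5 row [2.8, 1.0, 0.0] [0.0, 0.0, -0.0262]
```

>>> {"name": "apply_moves", "arguments": {"deltas": [[[2.6,1.5,0],[0,0,-0.0257],1],[[2.6,1.5,0],[0,0,-0.0257],1],[[2.6,1.5,0],[0,0,-0.0257],1],[[2.6,1.5,0],[0,0,-0.0257],1],[[2.6,1.5,0],[0,0,-0.0257],1],[[0,0,0],[0,0,0],1]]}}

```text
t: 9.32
ee_pos: [0.5249, -0.1556, 0.1264]
orientation: [1.444, 0.962, -1.304]
contact_force: [0.4, -0.6, -4.7]
grip_width: 0.0127
```

Run:
```python
from h import *
where();B=plan(cur(),lidpose(-9.5,0,1.5,0),5)
```

```text
tongue in lip [-7.8 -0.2  2. ] tilt 7.61 yaw -0.04 F(lip) [ 0.5 -0.5 -4.7] M [-0.02  0.2  -0.05] w 0.0127 t 9.325
n 5 row [2.8, 0.7, -0.0] [-0.0002, 0.0001, -0.0266]
```

>>> {"name": "apply_moves", "arguments": {"deltas": [[[2.8,0.4,0],[0,0,-0.0266],1],[[2.8,0.4,0],[0,0,-0.0266],1],[[2.8,0.6,0],[0,0,-0.0266],1],[[2.8,0.6,0],[0,0,-0.0266],1],[[0,0,0],[0,0,0],1],[[0,0,0],[0,0,0],1]]}}

```text
t: 10.07
ee_pos: [0.5273, -0.1562, 0.1155]
orientation: [1.409, 1.051, -1.381]
contact_force: [-0.5, -0.7, -3.4]
grip_width: 0.0127
```

Run:
```python
from h import *
where();B=plan(cur(),lidpose(-9.5,0,.5,0),2)
```

```text
tongue in lip [-10.6  -0.1   1.7] tilt 1.52 yaw -0.05 F(lip) [-0.3 -0.8 -3.4] M [-0.01  0.01  0.05] w 0.0127 t 10.075
n 2 row [2.0, 1.1, -0.1] [-0.0004, 0.0002, -0.0133]
```

>>> {"name": "apply_moves", "arguments": {"deltas": [[[2,0.6,0],[0,0,-0.0133],1],[[2,0.6,0],[0,0,-0.0133],1],[[0,0,0],[0,0,0],1],[[0,0,0],[0,0,0],1]]}}

```text
t: 10.58
ee_pos: [0.5285, -0.1565, 0.1116]
orientation: [1.4, 1.073, -1.4]
contact_force: [0.2, -0.4, -4.4]
grip_width: 0.0129
```

Run:
```python
from h import *
where()
```

```text
tongue in lip [-10.4  -0.1   0.6] tilt 0.01 yaw -0.05 F(lip) [ 0.3 -0.3 -4.4] M [-0.01  0.02  0.06] w 0.0129 t 10.575
```

Still free. I'll go down gently to feel the ledge.

>>> {"name": "apply_moves", "arguments": {"deltas": [[[1,0,0],[0,0,0],1],[[1,0,0],[0,0,0],1],[[0,0,0],[0,0,0],1],[[0,0,0],[0,0,0],1]]}}

```text
t: 11.08
ee_pos: [0.5285, -0.1566, 0.1108]
orientation: [1.4, 1.073, -1.4]
contact_force: [-5.1, 1.7, 5.8]
grip_width: 0.0125
```

Run:
```python
from h import *
where()
```

```text
tongue in lip [-10.5  -0.2  -0.2] tilt 0.01 yaw -0.05 F(lip) [-5.4  0.3  5.8] M [0.19 0.56 0.01] w 0.0125 t 11.075
```

Run:
```python
from h import *
im,P,T,f,p=cam("wrist");A=cur();save("w4.png",im)
l=(P-LIP)@W*1000
for y0 in(-60,0,60):
  o=[]
  for a in range(150,200,2):
    k=(abs(l[...,1]-y0)<20)&(abs(l[...,0]-a)<1)&(l[...,2]<40);o.append((a,round(float(np.nanmedian(l[k][:,2])),1) if k.sum()>3 else None))
  print(y0,o)
k=(l[...,2]>-3)&(l[...,2]<14)&(l[...,0]>150)&(l[...,0]<185)&(im[...,2].astype(int)>im[...,0].astype(int)+8)&(abs(l[...,1])<95)
v=l[k];print(len(v),v[:,:2].max(0),v[:,:2].min(0))
for y0 in range(-70,80,28):
  e=v[abs(v[:,1]-y0)<12]; print(y0,round(np.percentile(e[:,0],99),1))
for y0 in range(-94,-70,2): 
  k=(l[...,0]>110)&(l[...,0]<150)&(abs(l[...,1]-y0)<1);print(y0,np.round(np.nanmedian(l[k][:,2]),1),end=' ')
for y0 in range(70,94,2): 
  k=(l[...,0]>110)&(l[...,0]<150)&(abs(l[...,1]-y0)<1);print(y0,np.round(np.nanmedian(l[k][:,2]),1),end=' ')
```

```text
-60 [(150, 15.5), (152, 15.3), (154, 15.2), (156, 13.1), (158, 6.0), (160, 6.1), (162, 6.0), (164, 6.0), (166, 6.0), (168, 6.0), (170, 6.0), (172, 6.1), (174, 5.3), (176, 0.0), (178, 1.4), (180, 16.1), (182, 16.0), (184, 16.0), (186, 16.0), (188, 16.1), (190, 16.0), (192, 16.0), (194, None), (196, None), (198, None)]
0 [(150, 15.9), (152, 16.0), (154, 15.5), (156, 14.2), (158, 6.0), (160, 6.0), (162, 6.1), (164, 5.9), (166, 5.9), (168, 6.0), (170, 6.1), (172, 5.9), (174, 5.2), (176, 0.1), (178, 0.6), (180, 15.9), (182, 16.0), (184, 15.9), (186, 16.0), (188, 16.0), (190, 16.0), (192, 15.9), (194, None), (196, None), (198, None)]
60 [(150, 15.3), (152, 15.5), (154, 14.9), (156, 13.4), (158, 6.0), (160, 6.0), (162, 5.9), (164, 5.9), (166, 5.9), (168, 5.9), (170, 5.9), (172, 5.8), (174, 5.1), (176, -0.2), (178, 0.8), (180, 15.9), (182, 15.9), (184, 16.0), (186, 16.0), (188, 15.9), (190, 16.0), (192, 15.9), (194, None), (196, None), (198, None)]
9458 [174.7018568   82.36892952] [150.00205475 -81.69227271]
-70 174.3
-42 174.4
-14 174.4
14 174.5
42 174.6
70 174.6
-94 8.2 -92 8.0 -90 8.0 -88 7.5 -86 1.8 -84 0.1 -82 5.1 -80 5.8 -78 6.0 -76 6.0 -74 6.0 -72 6.0 70 5.8 72 5.9 74 5.9 76 5.9 78 5.9 80 5.8 82 5.4 84 0.4 86 -0.0 88 4.0 90 8.0 92 7.8
```

View pics/w4.png

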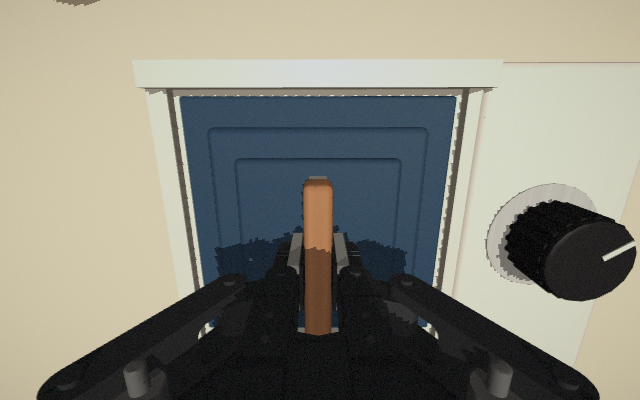

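The lid plate sits 6.0 mm above the ledge everywhere, with its far edge at 174.5 and the far wall at 178.7. That means it is flat with the tongue about 10–11 mm under the lip. I'll release and rise.

>>> {"name": "apply_moves", "arguments": {"deltas": [[[0,0,0],[0,0,0],0],[[0,0,0],[0,0,0],0],[[0,0,0],[0,0,0],0],[[0,0,0],[0,0,0],0],[[-10,0,0],[0,0,0],0],[[-40,0,0],[0,0,0],0],[[-50,0,0],[0,0,0],0],[[0,0,0],[0,0,0],0]]}}

```text
t: 12.12
ee_pos: [0.5322, -0.1582, 0.216]
orientation: [1.402, 1.061, -1.393]
contact_force: [0.1, 0.7, 0.4]
grip_width: 0.0853
```

Run:
```python
from h import *
im,P,T,f,p=cam("wrist");A=cur();save("w5.png",im)
l=(P-LIP)@W*1000
k=(l[...,2]>-3)&(l[...,2]<14)&(l[...,0]>100)&(l[...,0]<185)&(im[...,2].astype(int)>im[...,0].astype(int)+8)&(abs(l[...,1])<95)&(l[...,2]>4)&(l[...,2]<8)
v=l[k];c=np.linalg.lstsq(np.c_[v[:,:2],np.ones(len(v))],v[:,2],rcond=None)[0];print("plane",c,"max",np.percentile(v[:,0],99.8))
x,y,z=np.moveaxis(P,-1,0)
q=P[(z>.113)&(z<.12)&(abs(x-.484)<.04)&(abs(y+.296)<.04)]
(cc,r)=cv2.minEnclosingCircle((q[:,:2]*1000).astype(np.float32));print("dial",cc,r,len(q),cv2.minAreaRect((q[:,:2]*1000).astype(np.float32)),np.median(q[:,2]))
print(read_state()["q"],np.round(A,3)); where()
```

```text
plane [-1.99667126e-03 -4.15921665e-04  6.18727459e+00] max 174.45827111659833
dial (484.8190612792969, -295.60308837890625) 25.13471031188965 2240 ((484.35235595703125, -295.4380798339844), (48.96927261352539, 48.8539924621582), 18.05879020690918) 0.11592553027981152
[-4.44618217e-01  1.71622235e-01  1.62146121e+00 -4.01490924e-04
  1.34139294e+00  1.38892547e+00] [[ 0.006  0.966 -0.26   0.53 ]
 [-0.003 -0.26  -0.966 -0.157]
 [-1.     0.007  0.002  0.213]
 [ 0.     0.     0.     1.   ]]
tongue in lip [ -8.1  -0.5 101.4] tilt 0.4 yaw -0.05 F(lip) [-0.7 -0.1 -0.9] M [-0.02  0.    0.06] w 0.0852 t 12.175
```

```bash
cat >> h.py <<'E'
DC=[.4846,-.2955]
def feel():
    s=read_state();A=cur();print("t%.2f"%s["t"],"yaw_cw %.3f"%np.arctan2(A[0,1],A[1,1]),"q6 %.3f"%s["q"][5],"Mz %.3f"%s["moment"][2],"F",np.round(s["contact_force"],1),"w %.4f"%s["grip_width"],"ee",np.round(A[:3,3]*1000,1),"dn",np.round(A[:2,0],3))
E
python3 - <<'E'
from h import *
A=cur();Rm,F=tool(36.6,0,-1)
B=plan(A,pose([*DC,.145],Rm,False),6);plan(B,pose([*DC,.092],Rm,False));feel()
E
```

```text
n 6 row [11.3, -10.6, 22.7] [-0.1502, 0.0008, -0.0009]
n 1 row [53.0, 0.0, 0.0] [0.0, 0.0, 0.0]
t12.18 yaw_cw 1.833 q6 1.389 Mz 0.065 F [-0.7  0.1 -0.9] w 0.0852 ee [ 530.4 -157.4  213.1] dn [ 0.006 -0.003]
```

>>> {"name": "apply_moves", "arguments": {"deltas": [[[11,-10.6,22.7],[-0.1502,0.0008,-0.0009],0],[[11,-10.6,22.7],[-0.1502,0.0008,-0.0009],0],[[11,-10.6,22.7],[-0.1502,0.0008,-0.0009],0],[[11,-10.6,22.7],[-0.1502,0.0008,-0.0009],0],[[11,-10.6,22.7],[-0.1502,0.0008,-0.0009],0],[[11,-10.6,22.7],[-0.1502,0.0008,-0.0009],0],[[0,0,0],[0,0,0],0],[[0,0,0],[0,0,0],0]]}}

```text
t: 13.18
ee_pos: [0.4816, -0.2933, 0.1427]
orientation: [0.73, 1.454, -0.729]
contact_force: [0.4, 0.4, -0.2]
grip_width: 0.0854
```

Run:
```python
from h import *
feel();im,P,T,f,p=cam("wrist");A=cur();save("w6.png",im)
x,y,z=np.moveaxis(P,-1,0)
m=(z>.113)&(z<.12)&(abs(x-.484)<.04)&(abs(y+.296)<.04)
q=P[m];(cc,r)=cv2.minEnclosingCircle((q[:,:2]*1000).astype(np.float32));print("dial",cc,r,len(q),cv2.minAreaRect((q[:,:2]*1000).astype(np.float32)))
b=im.mean(-1)[m];w=q[b>120];print("line",len(w),w.mean(0) if len(w) else 0)
Rm,F=tool(36.6,0,-1);plan(A,pose([cc[0]/1000,cc[1]/1000,.092],Rm,False))
```

```text
t13.18 yaw_cw 0.934 q6 0.234 Mz 0.023 F [ 0.4  0.4 -0.2] w 0.0854 ee [ 481.6 -293.3  142.7] dn [-0.007  0.005]
dial (484.6020202636719, -295.4473876953125) 25.339548110961914 4239 ((484.9504699707031, -296.0534973144531), (49.062110900878906, 49.23617172241211), 35.738365173339844)
line 110 [ 0.48846705 -0.31040332  0.11664713]
n 1 row [51.1, 1.1, 3.7] [-0.0011, -0.0072, 0.0028]
```

View pics/w6.png

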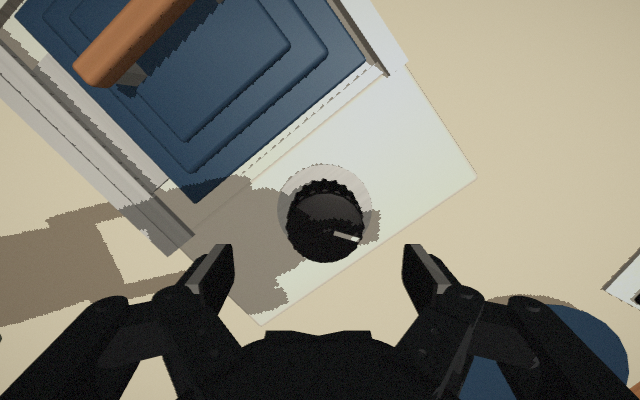

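The dial at (325,228) is centred between the jaws, and the lid lies flat at the upper left. I'll descend and grip the dial.

>>> {"name": "apply_moves", "arguments": {"deltas": [[[10,1,3.6],[0,-0.007,0.003],0],[[20,0,0],[0,0,0],0],[[21,0,0],[0,0,0],0],[[0,0,0],[0,0,0],0]]}}

```text
t: 13.72
ee_pos: [0.4836, -0.2947, 0.0902]
orientation: [0.728, 1.449, -0.727]
contact_force: [0.1, -0.2, -0.3]
grip_width: 0.0853
```

>>> {"name": "apply_moves", "arguments": {"deltas": [[[0,0,0],[0,0,0],1],[[0,0,0],[0,0,0],1],[[0,0,0],[0,0,0],1],[[0,0,0],[0,0,0],1]], "squeeze": 50}}

```text
t: 14.22
ee_pos: [0.4852, -0.2962, 0.094]
orientation: [0.727, 1.445, -0.727]
contact_force: [-2.0, 3.1, 6.8]
grip_width: 0.048
```

```bash
python3 -c "
from h import *
feel()"
```

```text
t14.22 yaw_cw 0.932 q6 0.232 Mz 0.016 F [-2.   3.1  6.8] w 0.0480 ee [ 485.2 -296.2   94. ] dn [ 0.001 -0.   ]
```

>>> {"name": "apply_moves", "arguments": {"deltas": [[[-2,0,0],[-0.12,0,0],1],[[0,0,0],[0,0,0],1]]}}

```text
t: 14.48
ee_pos: [0.485, -0.296, 0.0942]
orientation: [0.636, 1.475, -0.636]
contact_force: [1.4, 1.3, -4.5]
grip_width: 0.0486
```

```bash
python3 -c "
from h import *
feel()"
```

```text
t14.47 yaw_cw 0.814 q6 0.113 Mz -0.039 F [ 1.4  1.3 -4.5] w 0.0486 ee [ 485.  -296.    94.2] dn [0.001 0.   ]
```

>>> {"name": "apply_moves", "arguments": {"deltas": [[[0,0,0],[-0.12,0,0],1],[[0,0,0],[0,0,0],1]]}}

```text
t: 14.72
ee_pos: [0.4848, -0.2959, 0.0942]
orientation: [0.544, 1.501, -0.543]
contact_force: [0.3, 1.8, -3.4]
grip_width: 0.0481
```

```bash
python3 -c "
from h import *
feel()"
```

```text
t14.72 yaw_cw 0.695 q6 -0.006 Mz -0.007 F [ 0.3  1.8 -3.4] w 0.0481 ee [ 484.8 -295.9   94.2] dn [0.    0.001]
```

>>> {"name": "apply_moves", "arguments": {"deltas": [[[0,0,0],[-0.12,0,0],1],[[0,0,0],[0,0,0],1]]}}

```text
t: 14.98
ee_pos: [0.4846, -0.2958, 0.0942]
orientation: [0.452, 1.524, -0.45]
contact_force: [0.2, 2.8, -2.5]
grip_width: 0.0483
```

```bash
python3 -c "
from h import *
feel()"
```

```text
t14.97 yaw_cw 0.576 q6 -0.125 Mz 0.154 F [ 0.2  2.8 -2.5] w 0.0483 ee [ 484.6 -295.8   94.2] dn [-0.     0.001]
```

>>> {"name": "apply_moves", "arguments": {"deltas": [[[0,0,0],[-0.12,0,0],1],[[0,0,0],[0,0,0],1]]}}

```text
t: 15.22
ee_pos: [0.4845, -0.2957, 0.0942]
orientation: [0.359, 1.542, -0.357]
contact_force: [-0.8, 4.7, -1.0]
grip_width: 0.0485
```

```bash
python3 -c "
from h import *
feel()"
```

```text
t15.22 yaw_cw 0.456 q6 -0.245 Mz 0.114 F [-0.8  4.7 -1. ] w 0.0485 ee [ 484.5 -295.7   94.2] dn [-0.001  0.001]
```

>>> {"name": "apply_moves", "arguments": {"deltas": [[[0,0,0],[-0.12,0,0],1],[[0,0,0],[0,0,0],1]]}}

```text
t: 15.48
ee_pos: [0.4843, -0.2956, 0.0942]
orientation: [0.265, 1.556, -0.263]
contact_force: [-1.1, 5.6, -1.5]
grip_width: 0.0489
```

```bash
python3 -c "
from h import *
feel()"
```

```text
t15.47 yaw_cw 0.337 q6 -0.364 Mz -0.037 F [-1.1  5.6 -1.5] w 0.0489 ee [ 484.3 -295.6   94.2] dn [-0.001  0.001]
```

>>> {"name": "apply_moves", "arguments": {"deltas": [[[0,0,0],[-0.12,0,0],1],[[0,0,0],[0,0,0],1]]}}

```text
t: 15.72
ee_pos: [0.4841, -0.2955, 0.0942]
orientation: [0.171, 1.566, -0.169]
contact_force: [-2.2, 3.7, 0.1]
grip_width: 0.0484
```

```bash
python3 -c "
from h import *
feel()"
```

```text
t15.72 yaw_cw 0.216 q6 -0.485 Mz -0.037 F [-2.2  3.7  0.1] w 0.0484 ee [ 484.1 -295.5   94.2] dn [-0.001  0.001]
```

>>> {"name": "apply_moves", "arguments": {"deltas": [[[0,0,0],[-0.12,0,0],1],[[0,0,0],[0,0,0],1]]}}

```text
t: 15.98
ee_pos: [0.4839, -0.2955, 0.0942]
orientation: [0.076, 1.572, -0.074]
contact_force: [-2.5, 4.0, -0.2]
grip_width: 0.048
```

```bash
python3 -c "
from h import *
feel()"
```

```text
t15.97 yaw_cw 0.096 q6 -0.605 Mz 0.133 F [-2.5  4.  -0.2] w 0.0480 ee [ 483.9 -295.5   94.2] dn [-0.002  0.002]
```

>>> {"name": "apply_moves", "arguments": {"deltas": [[[0,0,0],[-0.12,0,0],1],[[0,0,0],[0,0,0],1]]}}

```text
t: 16.23
ee_pos: [0.4837, -0.2955, 0.0942]
orientation: [-0.018, 1.573, 0.02]
contact_force: [-3.6, 5.5, -0.1]
grip_width: 0.0484
```

```bash
python3 -c "
from h import *
feel()"
```

```text
t16.23 yaw_cw -0.024 q6 -0.725 Mz 0.155 F [-3.6  5.5 -0.1] w 0.0484 ee [ 483.7 -295.5   94.2] dn [-0.002  0.002]
```

>>> {"name": "apply_moves", "arguments": {"deltas": [[[0,0,0],[-0.12,0,0],1],[[0,0,0],[0,0,0],1]]}}

```text
t: 16.48
ee_pos: [0.4834, -0.2956, 0.0942]
orientation: [-0.111, 1.571, 0.114]
contact_force: [-3.7, 5.8, 3.5]
grip_width: 0.0477
```

```bash
python3 -c "
from h import *
feel()"
```

```text
t16.48 yaw_cw -0.143 q6 -0.844 Mz -0.183 F [-3.7  5.8  3.5] w 0.0477 ee [ 483.4 -295.6   94.2] dn [-0.003  0.002]
```

>>> {"name": "apply_moves", "arguments": {"deltas": [[[0,0,0],[-0.12,0,0],1],[[0,0,0],[0,0,0],1]]}}

```text
t: 16.73
ee_pos: [0.4838, -0.2979, 0.0943]
orientation: [-0.209, 1.563, 0.205]
contact_force: [-4.3, -1.4, 0.3]
grip_width: 0.0484
```

```bash
python3 -c "
from h import *
feel()"
```

```text
t16.73 yaw_cw -0.263 q6 -0.964 Mz -0.210 F [-4.3 -1.4  0.3] w 0.0484 ee [ 483.8 -297.9   94.3] dn [-0.002 -0.003]
```

>>> {"name": "apply_moves", "arguments": {"deltas": [[[0,0,0],[-0.12,0,0],1],[[0,0,0],[0,0,0],1]]}}

```text
t: 16.98
ee_pos: [0.4841, -0.2977, 0.0944]
orientation: [-0.302, 1.551, 0.299]
contact_force: [-5.3, -2.6, -3.8]
grip_width: 0.0487
```

```bash
python3 -c "
from h import *
feel()"
```

```text
t16.98 yaw_cw -0.383 q6 -1.084 Mz -0.155 F [-5.3 -2.6 -3.8] w 0.0487 ee [ 484.1 -297.7   94.4] dn [-0.001 -0.002]
```

```bash
cat >> h.py <<'E'
def line(fn=None):
    im,P,T,f,p=cam("wrist");x,y,z=np.moveaxis(P,-1,0)
    m=(z>.112)&(z<.12)&(np.hypot(x-DC[0],y-DC[1])<.026)
    b=im.max(-1);w=P[m&(b>110)]
    if fn: save(fn,im)
    d=w[:,:2]-DC
    if len(w)>10:
        l=w.mean(0)[:2]-DC;u=np.linalg.svd(d-d.mean(0))[2][0]; u=u*np.sign(u@l)
        print("line n",len(w),"ang ccw deg: mean %.1f fit %.1f"%(np.degrees(np.arctan2(l[1],l[0])),np.degrees(np.arctan2(u[1],u[0]))))
    else: print("no line",len(w),m.sum())
E
python3 -c "
from h import *
line('w7.png')"
```

```text
line n 236 ang ccw deg: mean -25.4 fit 27.7
```

View pics/w7.png

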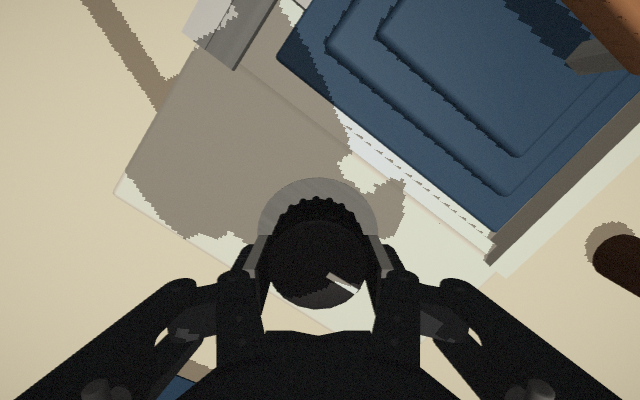

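```bash
cat >> h.py <<'E'
def ray(pts):
    p=camera_params("wrist");f=200/np.tan(np.radians(p["vertical_fov"])/2);T=cur()@np.array(p["hand_eye"])
    o=[]
    for u,v in pts:
        d=T[:3,:3]@[(u-p["cx"])/f,(v-p["cy"])/f,1];o.append((T[:3,3]+d*(.116-T[2,3])/d[2])[:2])
    o=np.array(o);e=o[1]-o[0];print(np.round(o*1000,1),"line ang deg",np.degrees(np.arctan2(e[1],e[0])))
E
python3 - <<'E'
from h import *
im=cv2.imread("pics/w7.png");g=im.max(-1)
m=np.zeros_like(g);m[265:300,322:362]=1
vs,us=np.nonzero((g>120)&(m>0)&((np.indices(g.shape)[1]-328)*.62+273-np.indices(g.shape)[0]>-8)&((np.indices(g.shape)[1]-328)*.62+273-np.indices(g.shape)[0]<6))
print(len(us),us.min(),us.max(),vs.min(),vs.max())
ray([(328,274),(357,291)])
feel()
save("w7z.png",cv2.resize(im[190:320,240:400],None,fx=4,fy=4,interpolation=cv2.INTER_CUBIC)[...,::-1])
im=cv2.imread("pics/w6.png");save("w6z.png",cv2.resize(im[170:280,270:380],None,fx=4,fy=4,interpolation=cv2.INTER_CUBIC)[...,::-1])
a=cv2.imread("pics/w7z.png");b=cv2.imread("pics/w6z.png");h=max(a.shape[0],b.shape[0])
c=np.zeros((520,1080,3),np.uint8);c[:a.shape[0],:a.shape[1]]=a;c[:b.shape[0],640:640+b.shape[1]]=b
cv2.imwrite("pics/cmp.png",cv2.resize(c,(800,385)))
E
```

```text
260 327 361 273 299
[[ 490.7 -297.5]
 [ 507.5 -301. ]] line ang deg -11.634859124024416
t17.02 yaw_cw -0.383 q6 -1.084 Mz -0.215 F [-3.1 -2.8 -4.5] w 0.0481 ee [ 484.1 -297.7   94.4] dn [-0.001 -0.002]
```

View pics/cmp.png

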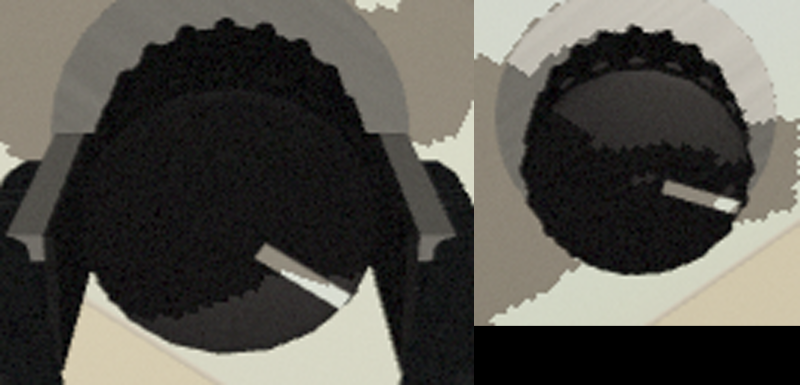

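The line is now at about -12° in the world, up from about -75°. The tool turned 75°, so the fingers slipped about 12°: either a stop or a ridge. I'll squeeze harder and press on to tell which.

>>> {"name": "apply_moves", "arguments": {"deltas": [[[0,0,0],[0,0,0],1],[[0,0,0],[0,0,0],1],[[0,0,0],[-0.06,0,0],1],[[0,0,0],[0,0,0],1]], "squeeze": 120}}

```text
t: 17.52
ee_pos: [0.4832, -0.2959, 0.0948]
orientation: [-0.346, 1.546, 0.349]
contact_force: [-7.6, 2.3, 4.5]
grip_width: 0.0465
```

```bash
python3 -c "
from h import *
feel()"
```

```text
t17.52 yaw_cw -0.443 q6 -1.144 Mz -0.133 F [-7.6  2.3  4.5] w 0.0465 ee [ 483.2 -295.9   94.8] dn [-0.003  0.002]
```

>>> {"name": "apply_moves", "arguments": {"deltas": [[[0,0,0],[-0.06,0,0],1],[[0,0,0],[0,0,0],1]]}}

```text
t: 17.77
ee_pos: [0.4832, -0.2959, 0.0948]
orientation: [-0.384, 1.537, 0.389]
contact_force: [-9.7, 3.0, 7.1]
grip_width: 0.0467
```

```bash
python3 -c "
from h import *
feel()"
```

```text
t17.77 yaw_cw -0.493 q6 -1.196 Mz -3.080 F [-9.7  3.   7.1] w 0.0467 ee [ 483.2 -295.9   94.8] dn [-0.002  0.003]
```

>>> {"name": "apply_moves", "arguments": {"deltas": [[[0,0,0],[-0.06,0,0],1],[[0,0,0],[0,0,0],1]]}}

```text
t: 18.02
ee_pos: [0.4843, -0.2979, 0.0949]
orientation: [-0.444, 1.527, 0.44]
contact_force: [-4.7, -3.0, 0.6]
grip_width: 0.0465
```

Run:
```python
from h import *
feel();print(np.round(read_state()["moment"],3))
im,P,T,f,p=cam("wrist");save("w8.png",im)
cv2.imwrite("pics/w8z.png",cv2.resize(im[190:320,240:400,::-1],None,fx=4,fy=4,interpolation=cv2.INTER_CUBIC))
g=im.max(-1)[260:305,322:372];print((g>110).sum())
# detect line: bright & greyish, within dial disc (317,258) r~47
v,u=np.mgrid[0:400,0:640]
m=(im.max(-1)>75)&(np.hypot(u-317,v-262)<38)
vs,us=np.nonzero(m);print(len(us))
if len(us)>20:
    (vx,vy,x0,y0)=cv2.fitLine(np.c_[us,vs].astype(np.float32),cv2.DIST_HUBER,0,.01,.01).ravel();print(x0,y0,np.degrees(np.arctan2(vy,vx)));ray([(x0,y0),(x0+15*vx,y0+15*vy)])
```

```text
t18.02 yaw_cw -0.564 q6 -1.265 Mz -0.100 F [-4.7 -3.   0.6] w 0.0465 ee [ 484.3 -297.9   94.9] dn [-0.001 -0.003]
[-0.423  0.757 -0.1  ]
531
155
334.36136 282.15366 40.56283
[[ 496.2 -299.1]
 [ 503.9 -300.7]] line ang deg -11.802507516071511
```

At 120 N the moment spiked to -3.1 Nm, so this is the rigid stop. The line sits at -11.7°, which matches off being parallel to the warmer's x (-15° plus 0.05 rad). Now I turn forward and feel the clicks.

>>> {"name": "apply_moves", "arguments": {"deltas": [[[0,0,0],[0.12,0,0],1],[[0,0,0],[0.12,0,0],1],[[0,0,0],[0,0,0],1]]}}

```text
t: 18.45
ee_pos: [0.4841, -0.2981, 0.0949]
orientation: [-0.256, 1.558, 0.251]
contact_force: [-5.8, -2.5, -1.0]
grip_width: 0.0466
```

```bash
python3 -c "
from h import *
feel()"
```

```text
t18.45 yaw_cw -0.323 q6 -1.024 Mz -0.039 F [-5.8 -2.5 -1. ] w 0.0466 ee [ 484.1 -298.1   94.9] dn [-0.001 -0.003]
```

>>> {"name": "apply_moves", "arguments": {"deltas": [[[0,0,0],[0.12,0,0],1],[[0,0,0],[0,0,0],1]]}}

```text
t: 18.7
ee_pos: [0.484, -0.2981, 0.0948]
orientation: [-0.162, 1.567, 0.157]
contact_force: [-5.5, -3.6, -1.0]
grip_width: 0.0463
```

```bash
python3 -c "
from h import *
feel()"
```

```text
t18.70 yaw_cw -0.203 q6 -0.904 Mz -0.118 F [-5.5 -3.6 -1. ] w 0.0463 ee [ 484.  -298.1   94.8] dn [-0.002 -0.003]
```

>>> {"name": "apply_moves", "arguments": {"deltas": [[[0,0,0],[0.12,0,0],1],[[0,0,0],[0,0,0],1]]}}

```text
t: 18.95
ee_pos: [0.4839, -0.2981, 0.0949]
orientation: [-0.068, 1.572, 0.063]
contact_force: [-6.3, -2.7, -0.3]
grip_width: 0.0467
```

```bash
python3 -c "
from h import *
feel()"
```

```text
t18.95 yaw_cw -0.083 q6 -0.783 Mz -0.133 F [-6.3 -2.7 -0.3] w 0.0467 ee [ 483.9 -298.1   94.9] dn [-0.002 -0.003]
```

>>> {"name": "apply_moves", "arguments": {"deltas": [[[0,0,0],[0.12,0,0],1],[[0,0,0],[0,0,0],1]]}}

```text
t: 19.2
ee_pos: [0.4837, -0.2981, 0.0949]
orientation: [0.026, 1.573, -0.031]
contact_force: [-7.4, -2.8, 0.7]
grip_width: 0.0461
```

```bash
python3 -c "
from h import *
feel()"
```

```text
t19.20 yaw_cw 0.036 q6 -0.664 Mz 0.126 F [-7.4 -2.8  0.7] w 0.0461 ee [ 483.7 -298.1   94.9] dn [-0.002 -0.003]
```

>>> {"name": "apply_moves", "arguments": {"deltas": [[[0,0,0],[0.12,0,0],1],[[0,0,0],[0,0,0],1]]}}

```text
t: 19.45
ee_pos: [0.4836, -0.2981, 0.0949]
orientation: [0.12, 1.569, -0.126]
contact_force: [-7.6, -3.1, 1.1]
grip_width: 0.0465
```

```bash
python3 -c "
from h import *
feel()"
```

```text
t19.45 yaw_cw 0.156 q6 -0.544 Mz 0.040 F [-7.6 -3.1  1.1] w 0.0465 ee [ 483.6 -298.1   94.9] dn [-0.002 -0.003]
```

>>> {"name": "apply_moves", "arguments": {"deltas": [[[0,0,0],[0.12,0,0],1],[[0,0,0],[0,0,0],1]]}}

```text
t: 19.7
ee_pos: [0.4835, -0.298, 0.0949]
orientation: [0.215, 1.562, -0.22]
contact_force: [-8.5, -2.5, 1.0]
grip_width: 0.0466
```

```bash
python3 -c "
from h import *
feel()"
```

```text
t19.70 yaw_cw 0.277 q6 -0.424 Mz -0.128 F [-8.5 -2.5  1. ] w 0.0466 ee [ 483.5 -298.    94.9] dn [-0.002 -0.003]
```

>>> {"name": "apply_moves", "arguments": {"deltas": [[[0,0,0],[0.12,0,0],1],[[0,0,0],[0,0,0],1]]}}

```text
t: 19.95
ee_pos: [0.4834, -0.298, 0.0949]
orientation: [0.309, 1.55, -0.314]
contact_force: [-7.6, -2.1, 0.6]
grip_width: 0.0465
```

```bash
python3 -c "
from h import *
feel()"
```

```text
t19.95 yaw_cw 0.397 q6 -0.303 Mz -0.200 F [-7.6 -2.1  0.6] w 0.0465 ee [ 483.4 -298.    94.9] dn [-0.003 -0.003]
```

>>> {"name": "apply_moves", "arguments": {"deltas": [[[0,0,0],[0.12,0,0],1],[[0,0,0],[0,0,0],1]]}}

```text
t: 20.2
ee_pos: [0.4833, -0.2979, 0.0949]
orientation: [0.402, 1.535, -0.408]
contact_force: [-7.4, -3.1, 0.6]
grip_width: 0.0463
```

```bash
python3 -c "
from h import *
feel()"
```

```text
t20.20 yaw_cw 0.516 q6 -0.184 Mz 0.161 F [-7.4 -3.1  0.6] w 0.0463 ee [ 483.3 -297.9   94.9] dn [-0.003 -0.003]
```

>>> {"name": "apply_moves", "arguments": {"deltas": [[[0,0,0],[0.12,0,0],1],[[0,0,0],[0,0,0],1]]}}

```text
t: 20.45
ee_pos: [0.4832, -0.2979, 0.0948]
orientation: [0.495, 1.515, -0.501]
contact_force: [-8.2, -2.8, 0.7]
grip_width: 0.0464
```

```bash
python3 -c "
from h import *
feel()"
```

```text
t20.45 yaw_cw 0.636 q6 -0.064 Mz -0.017 F [-8.2 -2.8  0.7] w 0.0464 ee [ 483.2 -297.9   94.8] dn [-0.003 -0.003]
```

>>> {"name": "apply_moves", "arguments": {"deltas": [[[0,0,0],[0.12,0,0],1],[[0,0,0],[0,0,0],1]]}}

```text
t: 20.7
ee_pos: [0.4832, -0.2978, 0.0949]
orientation: [0.589, 1.491, -0.595]
contact_force: [-8.5, -2.1, 1.2]
grip_width: 0.0465
```

```bash
python3 -c "
from h import *
feel()"
```

```text
t20.70 yaw_cw 0.757 q6 0.056 Mz -0.106 F [-8.5 -2.1  1.2] w 0.0465 ee [ 483.2 -297.8   94.9] dn [-0.003 -0.003]
```

>>> {"name": "apply_moves", "arguments": {"deltas": [[[0,0,0],[0.12,0,0],1],[[0,0,0],[0,0,0],1]]}}

```text
t: 20.95
ee_pos: [0.4831, -0.2978, 0.0949]
orientation: [0.682, 1.462, -0.688]
contact_force: [-8.3, -2.8, 1.6]
grip_width: 0.0463
```

```bash
python3 -c "
from h import *
feel()"
```

```text
t20.95 yaw_cw 0.877 q6 0.177 Mz -0.169 F [-8.3 -2.8  1.6] w 0.0463 ee [ 483.1 -297.8   94.9] dn [-0.004 -0.002]
```

>>> {"name": "apply_moves", "arguments": {"deltas": [[[0,0,0],[0.12,0,0],1],[[0,0,0],[0,0,0],1]]}}

```text
t: 21.2
ee_pos: [0.4831, -0.2977, 0.0949]
orientation: [0.774, 1.429, -0.78]
contact_force: [-9.2, -1.8, 1.1]
grip_width: 0.0466
```

```bash
python3 -c "
from h import *
feel()"
```

```text
t21.20 yaw_cw 0.997 q6 0.297 Mz -0.202 F [-9.2 -1.8  1.1] w 0.0466 ee [ 483.1 -297.7   94.9] dn [-0.004 -0.002]
```

>>> {"name": "apply_moves", "arguments": {"deltas": [[[0,0,0],[0.12,0,0],1],[[0,0,0],[0,0,0],1]]}}

```text
t: 21.45
ee_pos: [0.483, -0.2976, 0.0949]
orientation: [0.865, 1.393, -0.872]
contact_force: [-9.0, -2.2, 1.1]
grip_width: 0.0464
```

```bash
python3 -c "
from h import *
feel()"
```

```text
t21.45 yaw_cw 1.116 q6 0.416 Mz 0.163 F [-9.  -2.2  1.1] w 0.0464 ee [ 483.  -297.6   94.9] dn [-0.004 -0.002]
```

>>> {"name": "apply_moves", "arguments": {"deltas": [[[0,0,0],[0.12,0,0],1],[[0,0,0],[0,0,0],1]]}}

```text
t: 21.7
ee_pos: [0.4829, -0.2975, 0.0949]
orientation: [0.956, 1.351, -0.963]
contact_force: [-8.1, -0.9, 2.3]
grip_width: 0.0466
```

```bash
python3 -c "
from h import *
feel()"
```

```text
t21.70 yaw_cw 1.236 q6 0.536 Mz 0.143 F [-8.1 -0.9  2.3] w 0.0466 ee [ 482.9 -297.5   94.9] dn [-0.004 -0.002]
```

>>> {"name": "apply_moves", "arguments": {"deltas": [[[0,0,0],[0.12,0,0],1],[[0,0,0],[0,0,0],1]]}}

```text
t: 21.95
ee_pos: [0.4829, -0.2974, 0.0949]
orientation: [1.047, 1.305, -1.053]
contact_force: [-9.4, -0.6, 2.9]
grip_width: 0.0464
```

```bash
python3 -c "
from h import *
feel()"
```

```text
t21.95 yaw_cw 1.356 q6 0.656 Mz 0.046 F [-9.4 -0.6  2.9] w 0.0464 ee [ 482.9 -297.4   94.9] dn [-0.004 -0.002]
```

>>> {"name": "apply_moves", "arguments": {"deltas": [[[0,0,0],[0.12,0,0],1],[[0,0,0],[0,0,0],1]]}}

```text
t: 22.2
ee_pos: [0.4829, -0.2973, 0.0949]
orientation: [1.136, 1.254, -1.143]
contact_force: [-8.4, -1.0, 2.3]
grip_width: 0.0464
```

```bash
python3 -c "
from h import *
feel()"
```

```text
t22.20 yaw_cw 1.477 q6 0.776 Mz -0.048 F [-8.4 -1.   2.3] w 0.0464 ee [ 482.9 -297.3   94.9] dn [-0.004 -0.002]
```

>>> {"name": "apply_moves", "arguments": {"deltas": [[[0,0,0],[0.12,0,0],1],[[0,0,0],[0,0,0],1]]}}

```text
t: 22.45
ee_pos: [0.4828, -0.2972, 0.0949]
orientation: [1.225, 1.199, -1.232]
contact_force: [-8.9, -1.3, 2.6]
grip_width: 0.0467
```

```bash
python3 -c "
from h import *
feel()"
```

```text
t22.45 yaw_cw 1.597 q6 0.896 Mz -0.202 F [-8.9 -1.3  2.6] w 0.0467 ee [ 482.8 -297.2   94.9] dn [-0.004 -0.002]
```

>>> {"name": "apply_moves", "arguments": {"deltas": [[[0,0,0],[0.12,0,0],1],[[0,0,0],[0,0,0],1]]}}

```text
t: 22.7
ee_pos: [0.4828, -0.2971, 0.0949]
orientation: [1.313, 1.138, -1.32]
contact_force: [-9.2, -1.0, 3.5]
grip_width: 0.0465
```

```bash
python3 -c "
from h import *
feel()"
```

```text
t22.70 yaw_cw 1.717 q6 1.017 Mz -0.182 F [-9.2 -1.   3.5] w 0.0465 ee [ 482.8 -297.1   94.9] dn [-0.004 -0.001]
```

Clicks felt at dial angles of about 0.49, 0.97 and 1.57, and it is now falling into the fourth. I'll finish gently.

>>> {"name": "apply_moves", "arguments": {"deltas": [[[0,0,0],[0.06,0,0],1],[[0,0,0],[0,0,0],1]]}}

```text
t: 22.95
ee_pos: [0.4828, -0.2971, 0.0949]
orientation: [1.356, 1.106, -1.363]
contact_force: [-9.5, -0.1, 3.4]
grip_width: 0.0465
```

```bash
python3 -c "
from h import *
feel()"
```

```text
t22.95 yaw_cw 1.777 q6 1.076 Mz -0.196 F [-9.5 -0.1  3.4] w 0.0465 ee [ 482.8 -297.1   94.9] dn [-0.004 -0.001]
```

>>> {"name": "apply_moves", "arguments": {"deltas": [[[0,0,0],[0.04,0,0],1],[[0,0,0],[0,0,0],1]]}}

```text
t: 23.2
ee_pos: [0.4828, -0.297, 0.0949]
orientation: [1.384, 1.085, -1.391]
contact_force: [-9.6, -0.3, 3.7]
grip_width: 0.0467
```

```bash
python3 -c "
from h import *
feel()"
```

```text
t23.20 yaw_cw 1.816 q6 1.115 Mz 0.098 F [-9.6 -0.3  3.7] w 0.0467 ee [ 482.8 -297.    94.9] dn [-0.004 -0.001]
```

Torque has crossed through zero, so this is the fourth click. Dial ≈ 1.80 + 0.564 − 0.05 ≈ 2.31. Release and rise.

>>> {"name": "apply_moves", "arguments": {"deltas": [[[0,0,0],[0,0,0],1],[[0,0,0],[0,0,0],0],[[0,0,0],[0,0,0],0],[[0,0,0],[0,0,0],0],[[0,0,0],[0,0,0],0],[[-15,0,0],[0,0,0],0],[[-40,0,0],[0,0,0],0],[[-50,0,0],[0,0,0],0]]}}

```text
t: 24.2
ee_pos: [0.4844, -0.296, 0.2004]
orientation: [1.385, 1.086, -1.385]
contact_force: [0.4, -0.2, -0.1]
grip_width: 0.0858
```

>>> {"name": "apply_moves", "arguments": {"deltas": [[[0,0,0],[0,0,0],0],[[0,0,0],[0,0,0],0]]}}

```text
t: 24.45
ee_pos: [0.485, -0.2965, 0.2002]
orientation: [1.385, 1.083, -1.384]
contact_force: [0.2, -0.2, -0.9]
grip_width: 0.0853
```

Run:
```python
from h import *
feel();im,P,T,f,p=cam("wrist");save("w9.png",im)
l=(P-LIP)@W*1000
k=(l[...,2]>4)&(l[...,2]<8)&(l[...,0]>100)&(l[...,0]<185)&(im[...,2].astype(int)>im[...,0].astype(int)+8)&(abs(l[...,1])<95)
v=l[k];c=np.linalg.lstsq(np.c_[v[:,:2],np.ones(len(v))],v[:,2],rcond=None)[0];print("plane",c,"max x",np.percentile(v[:,0],99.8))
x,y,z=np.moveaxis(P,-1,0)
m=(z>.112)&(z<.12)&(np.hypot(x-DC[0],y-DC[1])<.024)
for th in(60,80,110):
    w=P[m&(im.max(-1)>th)][:,:2];
    if len(w)>5: e=w.mean(0)-DC;print(th,len(w),"line",np.degrees(np.arctan2(e[1],e[0])),"dial rad",np.radians(-15-np.degrees(np.arctan2(e[1],e[0])))%(2*np.pi))
cam("top")
for n in["tumbler","shaker","sauce_bowl"]: print(n,[np.round(a["centre"],3) for a in find_in(n,"top")[:1]])
```

```text
t24.45 yaw_cw 1.812 q6 1.112 Mz 0.013 F [ 0.2 -0.2 -0.9] w 0.0853 ee [ 485.  -296.5  200.2] dn [ 0.002 -0.001]
plane [-5.53660527e-04 -7.18750862e-04  5.87959120e+00] max x 174.78062518096345
60 193 line -71.3794343385512 dial rad 0.98400675961967
80 94 line -150.59771312323156 dial rad 2.366626552175114
110 79 line -145.83125741766875 dial rad 2.2834362064625737
tumbler [array([0.763, 0.24 , 0.055])]
shaker [array([ 0.746, -0.241,  0.079])]
sauce_bowl [array([ 0.783, -0.033,  0.022])]
```

View pics/w9.png

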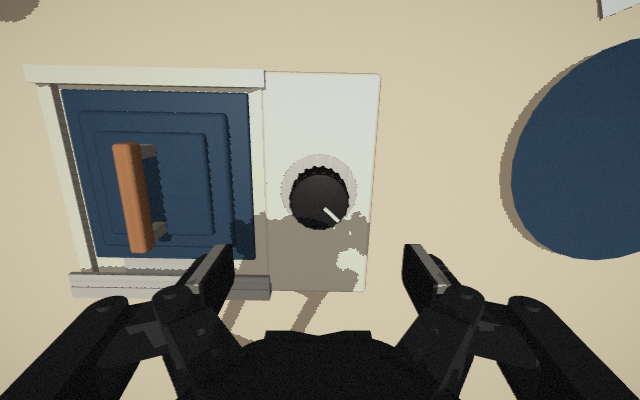

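The view shows the lid flat in its frame (155,175) and the dial (320,198) with its line pointing to the lower right. That is about -146 to -151°, or a dial angle of about 2.3 rad. The bystanders are where they were and the robot touches nothing, so I'm handing in.

```bash
python3 -c "
from workcell import *
print(job_done())"
```

```text
the job is handed in; nothing more can be done
None
```

The job is handed in: the lid is closed, the dial is set to the fourth click, and nothing is held. It took about 24.5 s of the 72 s allowed, and `job_done()` gave no verdict.

**Lid:** I hooked the tongue under the lip at a 15° tilt, felt the back wall, backed off about 3 mm and swung the lid down. The last picture shows it flat, with the plate's top surface about 5.9 mm above the ledge and under 0.1° of tilt. The far edge is about 4 mm from the far wall, which puts the tongue roughly 10 mm under the lip.

**Dial:** I turned it back until the stop showed as a moment of -3.1 Nm. The fingers slipped twice on the dial at that stop, first at 50 N and again at 120 N. Turning forward, I felt clicks at about 0.49, 0.97, 1.57 and 2.31 rad and let go in the fourth. The dial's white line gives 2.28 to 2.37 rad depending on the brightness threshold. The lowest threshold picked up other pixels and read 0.98, so I set it aside. The picture and the felt clicks agree with about 2.3.

**Other tableware:** The tumbler, shaker and bowl are within about 5 mm of where they started, which is close to the detector's own error. The robot is clear of everything.

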